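# Pop the touch-latch coaster box open

### The job

Open the wider of the two push-to-open oak boxes to get at the spare coasters: press the front of its lid down until the catch gives, let the spring raise it ajar, then push the lid up and back with the outside of the fingers until it stands upright or leans back, and move clear. Only press and push: leave the narrower box shut and leave everything else standing where it is.

Things in the scene. Friction and masses are not known exactly. Their poses are not given: they have to be found in the camera images.
- wide_box: oak box screwed to the shelf, 150 mm wide (y) x 140 mm deep (x) x 80 mm high at the rim, walls 8 mm; origin at the centre of its underside, -x is its front (the side towards the robot), yaw varies
- wide_lid (a joint): lid of the wide box (118 mm deep, 128 mm wide, 8 mm thick, plain oak with a smooth steel bar 9 mm across as its front edge, no handle), inset between the walls, its top 6 mm above the rim when shut; hinged along the rear wall. 0 = shut and latched, about -0.055 rad = pressed fully in (front edge down 6 mm), about 0.5 = ajar after the catch lets go, 1.57 = upright, 1.85 = stop, leaning back
- wide_press (a point): point on top of the wide box's lid, mid-width, 18 mm behind its front edge and 100 mm in front of the hinge; moves with the lid. Pressing here takes about 5 N; the catch gives only after 4 to 4.5 mm, the lid stops at 5.5 mm, a half press just springs back, so press until it stops; as the finger then rises, a spring lifts the lid ajar
- wide_hinge (a point): mid-width point on the wide lid's hinge axis, 58 mm behind the box's centre and 82 mm above the shelf; the axis is the box's y. After the catch lets go the hinge is easy (under 5 N at the front edge); a lid let go below about 1.3 rad sinks back to ajar on its spring, above that it stays; the catch does not lock again
- wide_edge (a point): centre of the round steel bar (9 mm across) along the front edge of the wide lid, mid-width, 114 mm from the hinge; moves with the lid; 82 mm above the shelf when shut, 138 mm when ajar
- narrow_box: oak box screwed to the shelf, 90 mm wide (y) x 140 mm deep (x) x 80 mm high at the rim, walls 8 mm; origin at the centre of its underside, -x is its front (the side towards the robot), yaw varies
- narrow_lid (a joint): lid of the narrow box (118 mm deep, 68 mm wide, 8 mm thick, plain oak with a smooth steel bar 9 mm across as its front edge, no handle), inset between the walls, its top 6 mm above the rim when shut; hinged along the rear wall. 0 = shut and latched, about -0.055 rad = pressed fully in (front edge down 6 mm), about 0.5 = ajar after the catch lets go, 1.57 = upright, 1.85 = stop, leaning back
- narrow_press (a point): point on top of the narrow box's lid, mid-width, 18 mm behind its front edge and 100 mm in front of the hinge; moves with the lid. Pressing here takes about 5 N; the catch gives only after 4 to 4.5 mm, the lid stops at 5.5 mm, a half press just springs back, so press until it stops; as the finger then rises, a spring lifts the lid ajar
- rack: bystander: light wood rack fixed to the shelf, four slots, 84 x 100 x 62 mm, origin under its centre
- coaster0: bystander: loose square ceramic coaster on edge in the rack, 90 x 90 x 8 mm, its top 102 mm above the shelf, origin under its lower edge
- coaster1: bystander: second such coaster in the rack
- whisk: bystander: loose steel mini whisk lying down, 163 mm long, 25 mm high, origin under it near the middle, long axis x
- organizer: bystander: loose clear plastic seven-day pill organizer, lids closed, 35 x 154 x 26 mm, origin under its centre
- magnet: bystander: loose copper-tone knob magnet, 32 mm across, 18 mm high, origin under its centre
- mug: bystander: loose ceramic mug, 80 mm across, 95 mm high, origin under its centre

How it is judged:
By the outcome, as a careful person would: the job done as asked, in the order asked, and still so for the second after the job is handed in, with the robot touching nothing.
It also fails if it takes over 48 s, if anything falls off the work surface, if the arm or the gripper's body presses on something with over 40 N, if the wrist force passes 120 N, or if a joint passes its speed limit or range.

### The arm

A 6-joint arm with a two-finger parallel gripper is mounted at the origin on the work surface. World frame = base frame: x ahead of the robot, y to its left, z up, the work surface at z = 0. Lengths are in m, angles in degrees, forces in N, time in s.
With the tool pointing down it reaches from about 0.375 to 0.9 m from the base axis. Payload 3.1 kg.
Tool frame: the origin (TCP) lies at the very end of the fingers, on their centre line; the grasp point (between the pads) lies 19 mm behind it; z points along the fingers, y is the direction in which the jaws open and shut (so a half turn about z gives the same grasp; the last joint's range is limited). The gripper opens to 87 mm and grips with 3 to 60 N. Pads are 19 mm wide; open, the fingers measure 117 mm over their backs; the gripper's body (75 mm by 190 mm) begins 51 mm behind the grasp point.
Start: joints at [63.111, 30.224, 82.088, -0, 67.689, -10.227], TCP at [0.179, 0.599, 0.223] pointing down, gripper open.
Joint ranges: [-176.69, 176.69], [-43.24, 126.21], [12.49, 139.97], [-82, 262], [0, 151.66], [-163.58, 163.58]. Speed limits (degrees/s): [159.86, 159.86, 180, 180, 180, 180].

### API

Orientations are given as a 3x3 rotation matrix whose columns are the frame's x, y, z axes.
In Python, from rig import bot gives the robot as it stands. The module is installed in compiled form; this text tells all that it offers.
- The arm moves only by the tool play_rows, never from a script. Its argument "targets" is a list of rows, each a list of 7 numbers: the closure, from 0 (fully open) to 1 (shut), then the shift along the world's x, y, z in m, then the turn, a rotation vector about the world's x, y, z in rad. A call has 1 to 12 rows; each row shifts and turns the commanded pose from where the row before left it; what a row does not reach is not made up. A row lasts 1/8 s, in which the tool goes at most 62.5 mm and 10.7 degrees, less where a joint would pass 70% of its speed; a pose out of reach is approached as far as the arm can. A call with a gripper value outside its range is refused whole. The fingers move at their own pace and stop on an object; the grip force is fixed at half the most. Time passes only in rows, so rows that do not move let the fingers close. It gives the time, the measured TCP pose, the force and the opening at its end, in the units of the state.
- bot.read_state(): the state, without advancing time (a new reading comes with each control period).
- bot.capture(name): name is "side" or "top" or "wrist"; returns the picture (480x640x3 uint8, blue, green, red); there is no depth.
- bot.get_calibration(name): a dict with "fx", "fy", "cx", "cy" (pixels), "R" (3x3) and "t" (3): a world point X has camera coordinates R X + t. Camera axes: x right, y down, z forward; pixel columns grow to the right and rows downward; lengths in m; the calibration is good to about 2 mm. A picture is of the moment at which its call begins: read the wrist's pose just before it. get_calibration takes no time and is no camera call; for the wrist camera it gives the pose at the moment of the call.
- bot.hand_in(): hands the job in, once; it reports no verdict.
The state is a dict: "time_s": time; "joint_positions": joint angles; "qvel": joint speeds; "tau": joint torques, N m; "position": TCP position; "tcp_rot": TCP orientation; "force": force on the tool from outside, world axes, zero at the start; "moment": the same for the moment, N m; "opening": opening from 0.0 (shut) to 1.0 (fully open).
Only numpy, scipy, OpenCV 4.12 (cv2) and the standard library are available. Lean on these libraries where they do the work, as an engineer would, in place of code of your own. Each camera call takes 0.05 s, during which the arm holds its last target. There are 200 camera calls.

## Working session

There is one attempt and no reset: what is moved stays moved. The work goes in short steps, Python scripts to look and compute and a tool call to move; the robot and the scene stay as the last step left them, time stands still between calls to the robot, and variables do not carry over. Pictures are saved under pics/ and viewed, about 8 in all and at most 12, crops included, and the job is handed in when it is done.

Besides the shell and the picture viewer there is one more tool, called after "Emit:" as name([rows], argument=value, ...), one row to a line, values as JSON. play_rows: Moves the arm, as the interface text tells. Its arguments: {"type":"object","properties":{"targets":{"type":"array","items":{"type":"array","items":{"type":"number"}}}},"required":["targets"]}

```bash
mkdir -p pics
python3 - <<'E'
from rig import bot
import cv2,numpy as np
for n in("top","side"):
    cv2.imwrite(f"pics/{n}0.png",bot.capture(n)); c=bot.get_calibration(n); print(n,c["fx"],c["cx"],c["cy"],np.round(-c["R"].T@c["t"],3),np.round(c["R"],2).tolist())
s=bot.read_state();print(s["time_s"],s["position"],np.round(s["tcp_rot"],3).tolist(),s["force"],s["opening"])
E
```

```text
top 498.31240417667067 316.9602695024965 243.2324930127058 [0.412 0.021 1.148] [[-0.11, -0.99, 0.0], [-0.97, 0.1, -0.2], [0.2, -0.02, -0.98]]
side 470.88004881235696 314.5060414535799 237.28605301690118 [0.446 0.751 0.738] [[-0.98, -0.21, 0.0], [-0.14, 0.65, -0.75], [0.16, -0.73, -0.66]]
0.1 [0.17886004 0.59817503 0.22168878] [[-0.958, 0.287, -0.001], [0.287, 0.958, -0.002], [0.0, -0.002, -1.0]] [-0.13457579  0.09600817 -1.21690841] 1.0017462591067923
```

View pics/top0.png

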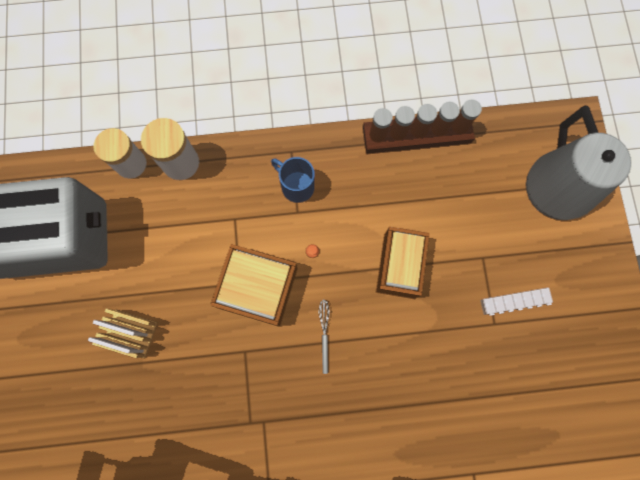

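View pics/side0.png

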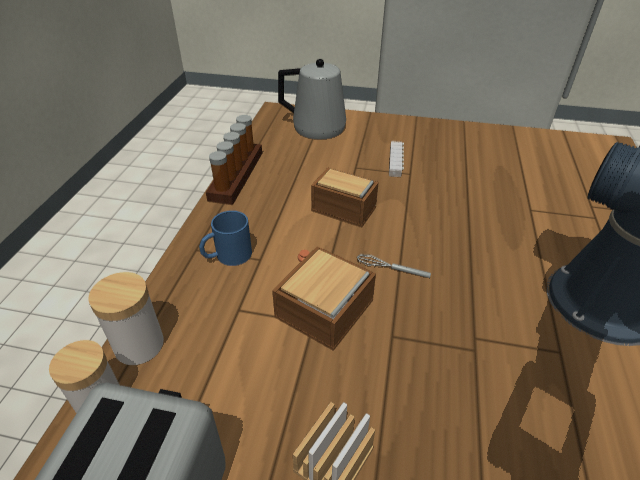

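The top view shows the wide box at about (255,285), the narrow one at (404,262), the whisk at (325,335), the magnet at (312,251), the mug at (297,180) and the rack at (124,334). The side view agrees. Next I'll enlarge the wide box in both views to find its corners.

Run:
```python
import cv2,numpy as np
a=cv2.imread("pics/top0.png")[235:335,200:310]; b=cv2.imread("pics/side0.png")[240:350,265:385]
a=cv2.resize(a,(396,360),interpolation=cv2.INTER_CUBIC); b=cv2.resize(b,(393,360),interpolation=cv2.INTER_CUBIC)
cv2.imwrite("pics/crop.png",np.hstack([a,b]))
```

```text
(no output)
```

View pics/crop.png

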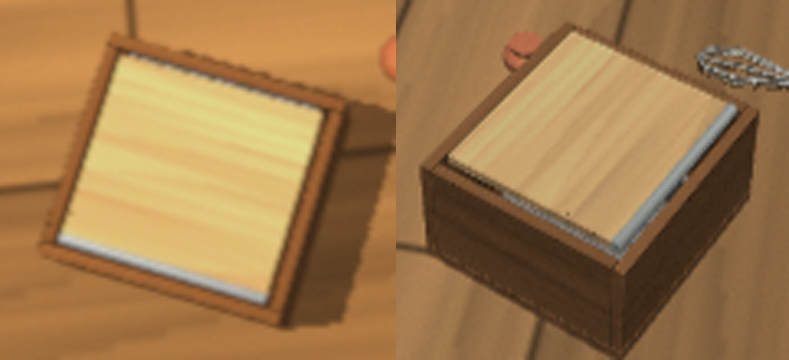

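The crop shows the wide box's rim corners. In the left crop they are (115,36), (347,103), (283,325) and (42,247). In the right crop they are (27,170), (172,22), (362,110) and (224,268). I'll fit x, y and yaw to these.

```bash
cat > fit.py <<'E'
from rig import bot
import numpy as np
from scipy.optimize import least_squares
def proj(n,X):
    c=bot.get_calibration(n); p=np.asarray(X)@c["R"].T+c["t"]
    return np.c_[c["fx"]*p[:,0]/p[:,2]+c["cx"],c["fy"]*p[:,1]/p[:,2]+c["cy"]]
E
python3 - <<'E'
from fit import *
top=np.array([[115,36],[347,103],[283,325],[42,247]])/3.6+[200,235]
side=np.array([[27,170],[172,22],[362,110],[224,268]])/3.273+[265,240]
L=np.array([[.07,.075,.08],[.07,-.075,.08],[-.07,-.075,.08],[-.07,.075,.08]])
def W(p,L):
    c,s=np.cos(p[2]),np.sin(p[2]); return L@np.array([[c,-s,0],[s,c,0],[0,0,1]]).T+[p[0],p[1],0]
for obs in([("top",top)],[("side",side)],[("top",top),("side",side)]):
    f=lambda p:np.concatenate([(proj(n,W(p,L))-o).ravel() for n,o in obs])
    r=least_squares(f,[.5,.1,0]);print(r.x,np.degrees(r.x[2]),np.round(r.fun,1))
p=r.x
for n,q in dict(press=[-.042,0,.086],hinge=[.058,0,.082],edge=[-.056,0,.082]).items(): print(n,W(p,np.array([q])))
# ground objects
def ground(n,u,v,z):
    c=bot.get_calibration(n);d=c["R"].T@[(u-c["cx"])/c["fx"],(v-c["cy"])/c["fy"],1];o=-c["R"].T@c["t"];return o+d*(z-o[2])/d[2]
for m,u,v,z in(("magnet",312,251,.015),("whisk tip",324,301,.02),("whisk end",326,372,.01),("mug",297,172,.095),("narrow",407,262,.08),("rack",124,334,.08)):print(m,np.round(ground("top",u,v,z),3))
E
```

```text
[ 0.55447712  0.13761801 -0.3968561 ] -22.73817978754265 [-0.  -1.4  1.2 -0.6 -0.5  0.3 -0.7  1.6]
[ 0.5564858   0.14190725 -0.39098847] -22.401989380587253 [-1.5 -1.7 -0.6 -1.   0.8 -0.3  1.2  2.2]
[ 0.55572076  0.13946958 -0.39418506] -22.585140121074545 [-1.  -1.8  0.2 -1.2 -1.3 -0.2 -1.5  1.3 -0.7 -2.7  0.1 -1.7  1.3 -1.
  1.7  1.2]
press [[0.51694175 0.15559992 0.086     ]]
hinge [[0.60927273 0.11719434 0.082     ]]
edge [[0.50401541 0.16097671 0.082     ]]
magnet [0.625 0.007 0.015]
whisk tip [ 0.507 -0.008  0.02 ]
whisk end [0.352 0.004 0.01 ]
mug [0.791 0.022 0.095]
narrow [ 0.567 -0.195  0.08 ]
rack [0.478 0.42  0.08 ]
```

Emit:
play_rows([
  [1,0.0282,-0.0369,0,0,0,-0.0086],
  [1,0.0282,-0.0369,0,0,0,-0.0086],
  [1,0.0282,-0.0369,0,0,0,-0.0086],
  [1,0.0282,-0.0369,0,0,0,-0.0086],
  [1,0.0282,-0.0369,0,0,0,-0.0086],
  [1,0.0282,-0.0369,0,0,0,-0.0086],
  [1,0.0282,-0.0369,0,0,0,-0.0086],
  [1,0.0282,-0.0369,0,0,0,-0.0086],
  [1,0.0282,-0.0369,0,0,0,-0.0086],
  [1,0.0282,-0.0369,0,0,0,-0.0086],
  [1,0.0282,-0.0369,0,0,0,-0.0086],
  [1,0.0282,-0.0369,0,0,0,-0.0086],
])

```text
time_s: 1.6
position: [0.5181, 0.1546, 0.2222]
tcp_rot: [[-0.923, 0.384, -0.001], [0.384, 0.923, 0.0], [0.001, -0.0, -1.0]]
force: [1.5, 0.3, 0.0]
opening: 0.004
```

Emit:
play_rows([
  [1,0,0,-0.04,0,0,0],
  [1,0,0,-0.04,0,0,0],
  [1,0,0,-0.03,0,0,0],
  [1,0,0,-0.01,0,0,0],
  [1,0,0,0,0,0,0],
])

```text
time_s: 2.22
position: [0.5174, 0.156, 0.1022]
tcp_rot: [[-0.923, 0.384, -0.001], [0.384, 0.923, -0.0], [0.001, -0.0, -1.0]]
force: [0.4, 0.0, -0.2]
opening: 0.007
```

A quick near look before pressing.

Run:
```python
from fit import *
import cv2
b=bot.capture("side");a=bot.capture("top")
print(proj("side",[[.517,.156,.102]]),proj("top",[[.517,.156,.102]]))
a=cv2.resize(a[205:345,170:330],(400,350));b=cv2.resize(b[200:340,250:410],(400,350))
cv2.imwrite("pics/near.png",np.hstack([a,b]))
```

```text
[[344.75003464 282.15479341]] [[246.10516243 301.32570713]]
```

View pics/near.png

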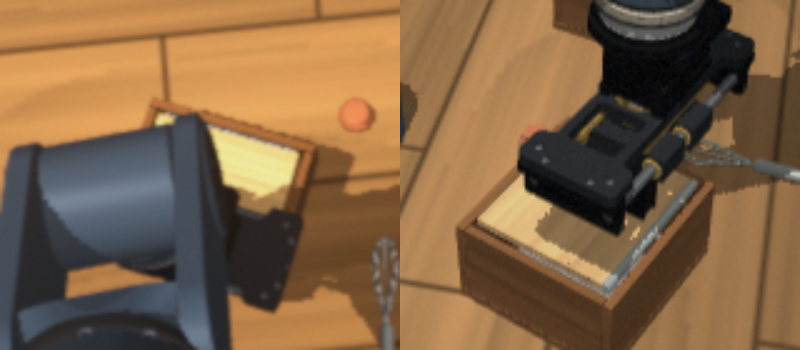

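The side view (right half) shows the closed fingertips at about (637,205), over the lid just behind its front bar and near mid-width. Pressing now.

Emit:
play_rows([
  [1,0,0,-0.008,0,0,0],
  [1,0,0,-0.006,0,0,0],
  [1,0,0,-0.003,0,0,0],
  [1,0,0,-0.003,0,0,0],
  [1,0,0,0,0,0,0],
])

```text
time_s: 2.95
position: [0.5173, 0.156, 0.0827]
tcp_rot: [[-0.923, 0.384, -0.0], [0.384, 0.923, 0.0], [0.0, -0.0, -1.0]]
force: [-1.9, 0.4, 4.4]
opening: 0.006
```

Emit:
play_rows([
  [1,0,0,-0.002,0,0,0],
  [1,0,0,-0.001,0,0,0],
  [1,0,0,0,0,0,0],
])

```text
time_s: 3.32
position: [0.5174, 0.156, 0.081]
tcp_rot: [[-0.923, 0.384, 0.0], [0.384, 0.923, -0.0], [-0.0, 0.0, -1.0]]
force: [-4.4, -0.7, 13.2]
opening: 0.002
```

Emit:
play_rows([
  [1,0,0,-0.001,0,0,0],
  [1,0,0,0,0,0,0],
])

```text
time_s: 3.58
position: [0.5174, 0.156, 0.0809]
tcp_rot: [[-0.924, 0.384, 0.001], [0.384, 0.924, -0.0], [-0.001, 0.0, -1.0]]
force: [-5.0, 0.3, 19.4]
opening: 0.005
```

Emit:
play_rows([
  [1,0,0,0.01,0,0,0],
  [1,0,0,0.01,0,0,0],
  [1,0,0,0.015,0,0,0],
  [1,0,0,0.015,0,0,0],
  [1,0,0,0.02,0,0,0],
  [1,0,0,0.02,0,0,0],
  [1,0,0,0.03,0,0,0],
  [1,0,0,0,0,0,0],
  [1,0,0,0,0,0,0],
])

```text
time_s: 4.7
position: [0.5165, 0.156, 0.198]
tcp_rot: [[-0.923, 0.384, -0.002], [0.384, 0.923, -0.0], [0.002, -0.001, -1.0]]
force: [0.2, 0.7, 0.2]
opening: 0.008
```

Run:
```python
from fit import *
import cv2
b=bot.capture("side")
print(proj("side",[[.517,.156,.19]]))
print(bot.read_state()["force"])
cv2.imwrite("pics/ajar.png",cv2.resize(b[160:360,240:440],(500,500)))
```

```text
[[346.94566439 246.97990219]]
[-0.05161196  0.44122935 -0.23091149]
```

View pics/ajar.png

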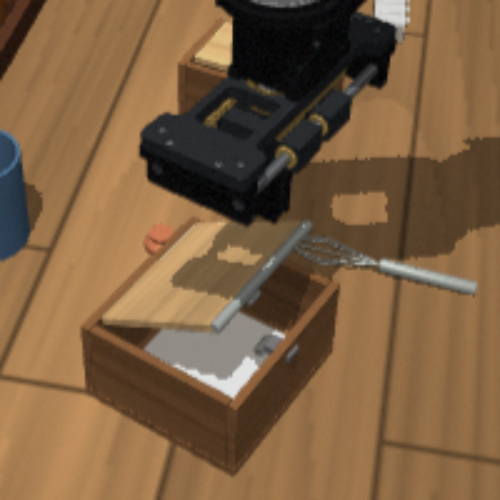

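The side view shows the wide lid ajar, with its bar running from (215,325) to (310,222), and the fingers clear above it. Next the fingers go forward of the bar, then down in front of it.

Emit:
play_rows([
  [1,-0.0135,0.0055,0,0,0,0],
  [1,-0.0135,0.0055,0,0,0,0],
  [1,0,0,0,0,0,0],
  [1,0,0,-0.03,0,0,0],
  [1,0,0,-0.03,0,0,0],
  [1,0,0,-0.024,0,0,0],
  [1,0,0,0,0,0,0],
])

```text
time_s: 5.62
position: [0.4894, 0.1668, 0.1131]
tcp_rot: [[-0.923, 0.384, -0.004], [0.384, 0.923, -0.001], [0.003, -0.002, -1.0]]
force: [0.6, -0.9, 0.4]
opening: 0.01
```

Emit:
play_rows([
  [1,0.005,-0.002,0,0,0,0],
  [1,0.005,-0.002,0,0,0,0],
  [1,0.005,-0.002,0,0,0,0],
  [1,0.003,-0.0012,0,0,0,0],
])

```text
time_s: 6.12
position: [0.503, 0.1615, 0.1147]
tcp_rot: [[-0.923, 0.386, -0.012], [0.386, 0.923, 0.003], [0.012, -0.002, -1.0]]
force: [-12.9, 9.4, 7.8]
opening: 0.009
```

Emit:
play_rows([
  [1,0.0059,-0.0025,0.0094,0,0,0],
  [1,0.0059,-0.0025,0.0094,0,0,0],
  [1,0.0075,-0.0031,0.008,0,0,0],
  [1,0.0075,-0.0031,0.008,0,0,0],
])

```text
time_s: 6.62
position: [0.5332, 0.149, 0.1503]
tcp_rot: [[-0.924, 0.383, -0.004], [0.383, 0.924, 0.001], [0.004, -0.001, -1.0]]
force: [-3.5, 0.3, 3.1]
opening: 0.01
```

Run:
```python
from fit import *
import cv2
b=bot.capture("side")
cv2.imwrite("pics/mid.png",cv2.resize(b[160:360,240:440],(500,500)))
```

```text
(no output)
```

View pics/mid.png

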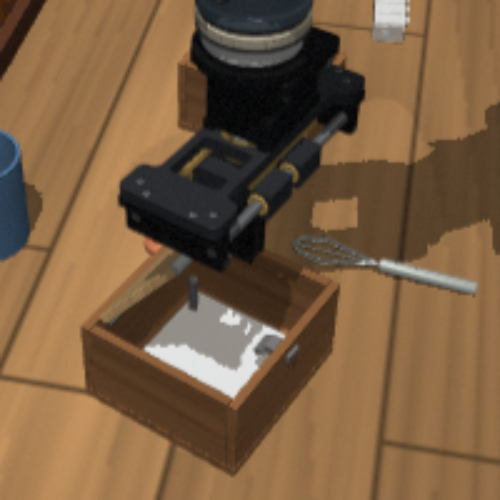

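The lid is being lifted, with its bar at about (180,265), and the force is small. I'll carry on along the arc.

Emit:
play_rows([
  [1,0.0089,-0.0037,0.0062,0,0,0],
  [1,0.0089,-0.0037,0.0062,0,0,0],
  [1,0.0098,-0.0041,0.0042,0,0,0],
  [1,0.0098,-0.0041,0.0042,0,0,0],
  [1,0.0103,-0.0043,0.002,0,0,0],
  [1,0.0103,-0.0043,0.002,0,0,0],
  [1,0.0105,-0.0044,0,0,0,0],
  [1,0.0105,-0.0044,0,0,0,0],
  [1,0,0,0,0,0,0],
])

```text
time_s: 7.8
position: [0.6143, 0.1161, 0.1811]
tcp_rot: [[-0.923, 0.384, 0.001], [0.384, 0.923, 0.002], [-0.0, 0.002, -1.0]]
force: [-13.8, 1.9, 32.8]
opening: 0.003
```

Run:
```python
from fit import *
import cv2
b=bot.capture("side")
cv2.imwrite("pics/up.png",cv2.resize(b[160:360,240:440],(500,500)))
```

```text
(no output)
```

View pics/up.png

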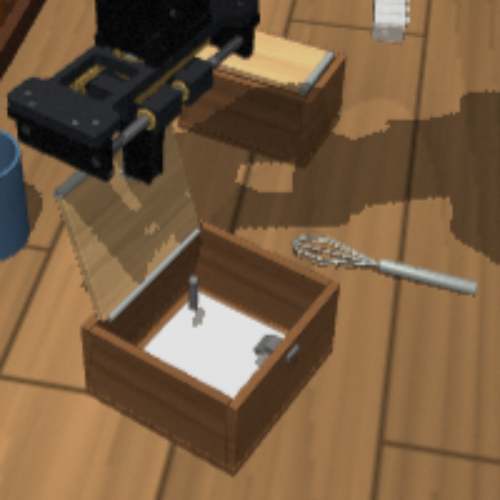

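The lid is leaning back. The fingertip has an upward load of 33 N on it, so it is probably resting on the lid's catch piece or face. I'll ease up and away.

Emit:
play_rows([
  [1,-0.003,0.0012,0.005,0,0,0],
  [1,-0.005,0.002,0.004,0,0,0],
  [1,-0.01,0.004,0.003,0,0,0],
  [1,-0.015,0.006,0,0,0,0],
  [1,0,0,0,0,0,0],
])

```text
time_s: 8.48
position: [0.5792, 0.1294, 0.1854]
tcp_rot: [[-0.924, 0.383, -0.003], [0.383, 0.924, -0.0], [0.003, -0.001, -1.0]]
force: [-0.3, -0.0, -0.3]
opening: 0.001
```

Emit:
play_rows([
  [1,-0.025,0.01,0,0,0,0],
  [1,-0.03,0.012,0.01,0,0,0],
  [1,-0.03,0.012,0.02,0,0,0],
  [1,-0.03,0.012,0.02,0,0,0],
  [1,-0.02,0.01,0,0,0,0],
  [1,0,0,0,0,0,0],
  [1,0,0,0,0,0,0],
  [1,0,0,0,0,0,0],
])

```text
time_s: 9.48
position: [0.4474, 0.1844, 0.2356]
tcp_rot: [[-0.923, 0.385, -0.0], [0.385, 0.923, -0.0], [0.0, -0.0, -1.0]]
force: [0.1, -0.1, -0.4]
opening: 0.01
```

Run:
```python
from fit import *
import cv2
b=bot.capture("side");a=bot.capture("top")
u=np.array([.9233,-.3841]);l=np.array([.3841,.9233]);h=np.array([.6093,.1172])
for th in(1.3,1.57,1.7,1.85):
    print(th,[proj("side",[[*(h-u*.114*np.cos(th)+l*k),.082+.114*np.sin(th)]]).round(0).tolist() for k in(.064,-.064)])
cv2.imwrite("pics/end.png",np.hstack([cv2.resize(b,(400,300)),cv2.resize(b[160:360,240:440],(300,300))]))
s=bot.read_state();print(s["time_s"],s["position"],s["force"])
```

```text
1.3 [[[292.0, 251.0]], [[333.0, 213.0]]]
1.57 [[[278.0, 243.0]], [[320.0, 205.0]]]
1.7 [[[271.0, 240.0]], [[314.0, 203.0]]]
1.85 [[[264.0, 238.0]], [[306.0, 201.0]]]
9.575 [0.44709474 0.18438434 0.2356551 ] [-0.01108888  0.56493034  0.32906003]
```

View pics/end.png

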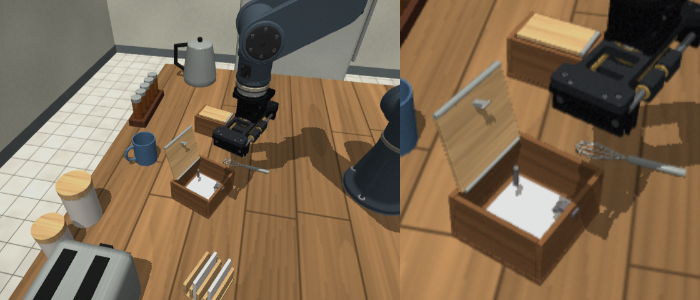

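The bar ends are at about (263,238) and (301,201) in full side-image pixels, which puts the lid at about 1.85 rad, leaning on its stop. The narrow box is shut and everything visible is in place. The fingers are clear with no force on them.

```bash
python3 -c "
from rig import bot
print(bot.hand_in())"
```

```text
the job is handed in; nothing more can be done
None
```

The wide box is open and the job is handed in, at about 9.6 s of the 48 s allowed. I pressed the front of its lid to the stop (about 19 N) and the lid sprang ajar. I then pushed the lid up and back with the outside of the closed fingers and moved clear.

**Last checks:**
- **Lid:** its bar fits an angle of about 1.85 rad, leaning back on its stop, and it stayed there after the fingers left.
- **Arm:** the fingers are clear, with about 0 N on the tool.
- **Other items:** the narrow box is shut. The whisk, mug and rack stand where they were in the side view. I did not compare every item with its starting position: the magnet and pill organizer don't show clearly in that last picture, and I did not view the final top picture.

**One thing off plan:** at the end of the push the upward force on the fingertip reached about 33 N. The tip had probably come down on the catch piece on the lid's underside. The load went as soon as I lifted off, and no later picture shows any effect from it. The wrist force stayed well below its 120 N limit in every reading.

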